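# Raise the safety bar over the throttle body on a twin test stand

## Task

Push up the safety bar of the bay that holds the throttle body, with the fingers and without gripping it, until it tips past its balance point and rests fully raised against its stop; then move clear and leave it up. Leave the other bay's bar down, and the throttle body, solenoid valve, carton and wrench where they are.

Things in the scene. Friction and masses are not known exactly. Their poses are not given: they have to be found in the camera images.
- stand: Fixed test stand with two bays (centres y +0.115 left, -0.115 right) on plywood packing 2 to 36 mm high: base plate 270 x 390 x 16 mm, hinge posts at the rear, two rests under each bar (58 mm either side of bay centre, 110 mm high, 100 mm free between). Origin: under the plate's middle, on the packing; x from bars to hinges, away from the robot; z up. Hinge line along y at x 0.100, z 0.120.
- bar_left (a point): Middle of the left bay's safety bar: round steel bar, 20 mm diameter, 170 mm long along the stand's y; when lowered it is at x -0.100, y +0.115, z 0.120 of the stand. Front of a U-frame whose side arms (77 mm either side, 16 mm deep) run 200 mm back to the hinge; steel disc counterweights on cranks behind and above the hinge. Axes as the stand's when lowered; they turn with the bar.
- bar_right (a point): Middle of the right bay's safety bar: round steel bar, 20 mm diameter, 170 mm long along the stand's y; when lowered it is at x -0.100, y -0.115, z 0.120 of the stand. Front of a U-frame whose side arms (77 mm either side, 16 mm deep) run 200 mm back to the hinge; steel disc counterweights on cranks behind and above the hinge. Axes as the stand's when lowered; they turn with the bar.
- guard_left (a joint): Angle of the left bar's frame, rad: 0 lowered on its rests (frame level), growing as the bar swings up and away from the robot about the hinge, to 1.45 (almost upright) at the stop. Balance point about 0.8: below it the bar falls back, above it it goes on up by itself and stays. Lifting takes about 2 N at the bar at first, less further up; lightly damped.
- guard_right (a joint): Angle of the right bar's frame, rad: 0 lowered on its rests (frame level), growing as the bar swings up and away from the robot about the hinge, to 1.45 (almost upright) at the stop. Balance point about 0.8: below it the bar falls back, above it it goes on up by itself and stays. Lifting takes about 2 N at the bar at first, less further up; lightly damped.
- throttle: Loose throttle body, an open aluminium ring 68 mm across and 62 mm high with a black motor housing on one side. It stands on a pad 22 mm above the stand's origin in the middle of one bay (either one); that bay's bar is the one to raise. Origin: centre of its underside. Not to be moved.
- valve: Loose solenoid valve: square flange 56 mm wide with a dark upright cylinder, 74 mm high, standing in the middle of the other bay. Origin: centre of its underside. Not to be moved.
- carton: Loose small white carton, 70 x 80 x 50 mm high, on the table in front of one bay. Origin: centre of its underside. Not to be moved.
- wrench: Loose steel wrench, 160 mm long, lying flat on the table in front of the other bay, roughly parallel to the bar. Origin: under its middle. Not to be moved.

How it is judged (in metres and radians):
On the way:
1. the fingers push the throttle body's bar upward (((y of throttle in the frame of stand above 0 m and contact force between the fingers and guard_left above 0.2 N and value of joint guard_left above 0.2 rad) or (y of throttle in the frame of stand below 0 m and contact force between the fingers and guard_right above 0.2 N and value of joint guard_right above 0.2 rad))), for 0.04 s.
At the end, for the whole second after the job is handed in: The bar of the throttle body's bay rests raised at its stop (joint above 1.38 rad, still), the other bar is down (below 0.05 rad); throttle body, valve, carton and wrench are within 15 mm of where they stood, throttle body and valve upright (((y of throttle in the frame of stand above 0 m and value of joint guard_left above 1.38 rad and velocity of joint guard_left between -0.05 and 0.05 rad/s and value of joint guard_right below 0.05 rad) or (y of throttle in the frame of stand below 0 m and value of joint guard_right above 1.38 rad and velocity of joint guard_right between -0.05 and 0.05 rad/s and value of joint guard_left below 0.05 rad)) and distance of each of throttle, valve, carton, wrench from where it was at the start of the episode below 0.015 m and angle between each of throttle, valve's own z axis and vertical below 0.1 rad); the robot touches nothing.
It fails at once if a bar is gripped: the grasp point between the fingers lies inside the bar ((x of the grasp point in the frame of bar_left between -0.008 and 0.008 m and z of the grasp point in the frame of bar_left between -0.008 and 0.008 m and y of the grasp point in the frame of bar_left between -0.085 and 0.085 m) or (x of the grasp point in the frame of bar_right between -0.008 and 0.008 m and z of the grasp point in the frame of bar_right between -0.008 and 0.008 m and y of the grasp point in the frame of bar_right between -0.085 and 0.085 m)).
It fails at once if the other bay's bar is raised ((y of throttle in the frame of stand above 0 m and value of joint guard_right above 0.25 rad) or (y of throttle in the frame of stand below 0 m and value of joint guard_left above 0.25 rad)).
It fails at once if a thing to be left alone is lifted, carried or knocked (distance of any of throttle, valve, carton, wrench from where it was at the start of the episode above 0.02 m).
It also fails if it takes over 38 s, if anything falls off the work surface, if the arm or the gripper's body presses on something with over 40 N, if the wrist force passes 120 N, or if a joint passes its speed limit or range.

## Robot

A 6-joint arm with a two-finger parallel gripper is mounted at the origin on the work surface. World frame = base frame: x ahead of the robot, y to its left, z up, the work surface at z = 0. Lengths are in m, angles in degrees, forces in N, time in s.
With the tool pointing down it reaches from about 0.4 to 0.825 m from the base axis. Payload 7 kg.
Tool frame: the origin (TCP) lies at the very end of the fingers, on their centre line; the grasp point (between the pads) lies 19 mm behind it (ctrl.grip_point_offset is the distance from the TCP to the grasp point, in m); x points along the fingers, z is the direction in which the jaws open and shut, and the axes are right-handed (so a half turn about x gives the same grasp; the last joint's range is limited). The gripper opens to 88 mm and grips with 3 to 60 N. Pads are 19 mm wide; open, the fingers measure 130 mm over their backs; the gripper's body (78 mm by 193 mm) begins 47 mm behind the grasp point.
Start: joints at [-50.586, 20.546, 0.682, 0, -70.136, -16.507], TCP at [0.263, -0.622, 0.227] pointing down, gripper open.
Joint ranges: [-176.03, 176.03], [-82.01, 121.73], [-58.28, 71.71], [-173.87, 95.51], [-174.79, -0.11], [-173.66, 173.66]. Speed limits (degrees/s): [136.94, 136.94, 172.46, 180, 180, 180].

## Interface

Orientations are given as [roll, pitch, yaw] about the fixed x, y, z axes, in that order (R = Rz(yaw) Ry(pitch) Rx(roll)).
In Python, from plant import get_obs, snapshot, calibration, close_job, ctrl gives the robot as it stands.
- The arm moves only by the tool move_arm, never from a script. Its argument "commands" is a list that holds one entry, the list of rows, each a list of 4 numbers: the shift along the tool's x, y, z in cm, then the turn about the tool's x in rad. In form: [[[dx, dy, dz, spin], ...]]. A call has 1 to 8 rows; each row shifts and turns the commanded pose from where the row before left it, along the tool's axes as they then stand; what a row does not reach is not made up. A row lasts 1/10 s, in which the tool goes at most 50 mm and 8.59 degrees, less where a joint would pass 70% of its speed; a pose out of reach is approached as far as the arm can. A call with a gripper value outside its range is refused whole. "jaw" is the finger opening in cm, from 0 to 8.76, set as the call begins (left out, the last holds). The fingers move at their own pace and stop on an object; the grip force is fixed at half the most. Time passes only in rows, so rows that do not move let the fingers close. It gives the time, the measured TCP pose, the force and the opening at its end, in the units of the state.
- get_obs(): the state, without advancing time (a new reading comes with each control period).
- snapshot(name): name is "scene" or "top" or "wrist"; returns (picture, depth): 384x512x3 uint8, red, green, blue; 384x512 float32, m along the optical axis (not along the pixel's ray), 0 where there is no reading.
- calibration(name): a dict with "mtx" (3x3 intrinsics, pixels), "k1" (the pictures are not rectified: a ray, as slopes to the right and down, at radius r is drawn at 1 + k1 r^2 times it, then the intrinsics apply), "T" (4x4, takes a point from camera to world coordinates); the wrist camera has in their place "tool_from_camera" (4x4, takes a point from camera to tool coordinates, whose origin is the TCP and whose axes are the tool frame's). Camera axes: x right, y up, looking along -z (the intrinsics and any distortion apply to the point x, -y, -z); pixel columns grow to the right and rows downward; lengths in m; the calibration is good to about 2 mm. A picture is of the moment at which its call begins: read the wrist's pose just before it. calibration takes no time and is no camera call.
- close_job(): hands the job in, once; it reports no verdict.
The state is a dict: "clock": time; "joint_pos": joint angles; "qvel": joint speeds; "tau": joint torques, N m; "tool_pos": TCP position; "orientation": TCP orientation; "force": force on the tool from outside, world axes, zero at the start; "moment": the same for the moment, N m; "opening": finger opening in m.
Only numpy, scipy, OpenCV 4.12 (cv2) and the standard library are available. Lean on these libraries where they do the work, as an engineer would, in place of code of your own. Each camera call takes 0.05 s, during which the arm holds its last target. There are 200 camera calls.

## Working session

There is one attempt and no reset: what is moved stays moved. The work goes in short steps, Python scripts to look and compute and a tool call to move; the robot and the scene stay as the last step left them, time stands still between calls to the robot, and variables do not carry over. Pictures are saved under pics/ and viewed, about 8 in all and at most 12, crops included, and the job is handed in when it is done.

Besides the shell and the picture viewer there is one more tool, called after ">>>" as name(argument=value, ...) on one line, values as JSON. move_arm: Moves the arm, as the interface text tells. Its arguments: {"type":"object","properties":{"commands":{"type":"array"},"jaw":{"type":"number"}},"required":["commands"]}

```bash
mkdir -p pics; ls; python3 - <<'E'
from plant import *
import cv2,numpy as np
o=get_obs();print(o)
for n in("scene","top"):
    p,d=snapshot(n);c=calibration(n);print(n,c)
    cv2.imwrite(f"pics/{n}0.png",p[:,:,::-1]);np.savez(f"{n}0.npz",p=p,d=d,**c)
print(ctrl.grip_point_offset)
E
```

```text
pics
{'clock': 0.0, 'joint_pos': array([-5.05858133e+01,  2.05917371e+01,  6.33461937e-01, -2.15765450e-02,
       -7.01342367e+01, -1.65078848e+01]), 'qvel': array([-0.02405789,  0.02216747, -0.07204953,  0.00200628, -0.06142105,
        0.09858648]), 'tau': array([ 7.48211664e-05, -5.82724750e+01,  2.93043673e+01,  6.99712202e+00,
        6.71414149e-03, -1.30416574e-04]), 'tool_pos': array([ 0.26253266, -0.62132473,  0.22561232]), 'orientation': array([  4.1431155 ,  89.90529002, 117.0420689 ]), 'force': array([ 0.38427693,  0.38973007, -0.05830616]), 'moment': array([-0.0145072 , -0.01874258,  0.00949983]), 'opening': 0.08725966464331023}
scene {'mtx': array([[438.77785904,   0.        , 255.48012441],
       [  0.        , 438.77785904, 198.58434113],
       [  0.        ,   0.        ,   1.        ]]), 'k1': 0.025518059771375178, 'T': array([[ 0.84694758, -0.39527265,  0.35558308,  0.86521636],
       [ 0.53135604,  0.60606712, -0.59189813, -0.40172751],
       [ 0.01845393,  0.69024791,  0.72333759,  0.61157873],
       [ 0.        ,  0.        ,  0.        ,  1.        ]])}
top {'mtx': array([[465.01788415,   0.        , 263.03522314],
       [  0.        , 465.01788415, 185.58156793],
       [  0.        ,   0.        ,   1.        ]]), 'k1': -0.09768494742268058, 'T': array([[ 0.01393249,  0.99568073, -0.091792  ,  0.53492972],
       [-0.99989102,  0.01432166,  0.00358228, -0.0020815 ],
       [ 0.00488142,  0.09173209,  0.99577176,  0.96620454],
       [ 0.        ,  0.        ,  0.        ,  1.        ]])}
0.0188
```

View pics/scene0.png

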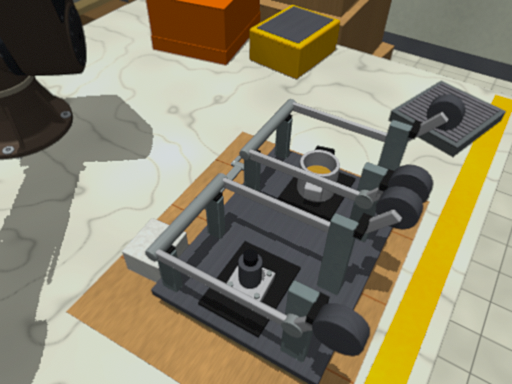

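View pics/top0.png

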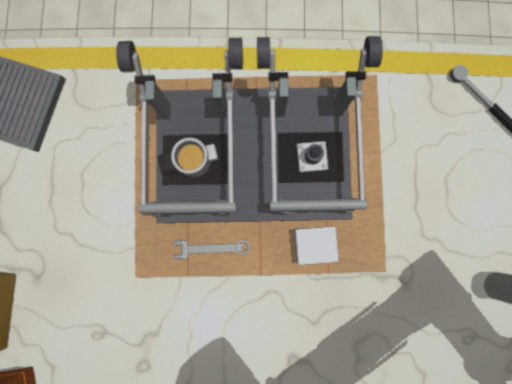

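The throttle body (light ring, top view around (190,156)) is in the left bay. Its bar spans (143–235, 208), the wrench lies at (210,249) in front of it, and the carton at (317,245) is in front of the right bay.

```bash
cat > h.py <<'E'
import numpy as np,cv2
def pts(uv,d,c):
    K=c['mtx'];u=np.atleast_2d(np.array(uv,float))
    xy=cv2.undistortPoints(u.reshape(-1,1,2),K,np.array([c['k1'],0,0,0,0.])).reshape(-1,2)
    P=np.c_[xy[:,0]*d,-xy[:,1]*d,-np.array(d)]
    T=c['T'];return P@T[:3,:3].T+T[:3,3]
def cloud(c):
    d=c['d'];v,u=np.mgrid[:384,:512]
    return pts(np.c_[u.ravel(),v.ravel()],d.ravel(),c).reshape(384,512,3)
E
python3 - <<'E'
from h import *
c=np.load('top0.npz');X=cloud(c);d=c['d']
np.set_printoptions(precision=4,suppress=True)
for u in (150,160,175,190,205,220,230,275,300,350):
    col=X[198:218,u]; i=np.argsort(col[:,2])[-5:]; print(u,sorted(i+198),np.median(col[i],0),col[i,2].max())
for n,(u,v) in dict(ply1=(160,262),ply2=(270,262),table=(110,200),table2=(200,300),plate=(250,150),plate2=(250,210),pad=(170,175),wr=(210,248),wrL=(175,249),wrR=(245,247),cart=(317,245),thr=(190,140),hinge=(145,80),rest=(147,213)).items(): print(n,np.median(X[v-1:v+2,u-1:u+2].reshape(-1,3),0))
# left bar region by height
b=X[195:222,138:240].reshape(-1,3); b=b[(b[:,2]>b[:,2].max()-.02)]
m=b.mean(0); w=np.linalg.svd(b-m)[2][0]; print(m,w,b.min(0),b.max(0))
cs=np.load('scene0.npz');Y=cloud(cs).reshape(-1,3)
B=Y[(abs(Y[:,1]-m[1])<.12)&(abs(Y[:,0]-m[0])<.03)&(Y[:,2]>.1)]
print(len(B),B.mean(0),B.min(0),B.max(0))
E
```

```text
150 [np.int64(206), np.int64(208), np.int64(209), np.int64(210), np.int64(211)] [0.5654 0.1912 0.1605] 0.16141281058142343
160 [np.int64(204), np.int64(206), np.int64(207), np.int64(208), np.int64(210)] [0.5692 0.1736 0.1612] 0.16224032727293147
175 [np.int64(204), np.int64(205), np.int64(206), np.int64(209), np.int64(210)] [0.5714 0.1476 0.16  ] 0.16014336385511463
190 [np.int64(205), np.int64(206), np.int64(207), np.int64(208), np.int64(210)] [0.5701 0.1213 0.1606] 0.16158078700168788
205 [np.int64(203), np.int64(204), np.int64(206), np.int64(207), np.int64(210)] [0.5722 0.0952 0.1606] 0.16158115667584627
220 [np.int64(203), np.int64(205), np.int64(206), np.int64(207), np.int64(209)] [0.5726 0.0691 0.1609] 0.16123772445582096
230 [np.int64(198), np.int64(201), np.int64(206), np.int64(207), np.int64(208)] [0.5727 0.0517 0.1614] 0.1637418568626119
275 [np.int64(198), np.int64(203), np.int64(205), np.int64(206), np.int64(207)] [ 0.5756 -0.0261  0.1616] 0.16240504629942443
300 [np.int64(203), np.int64(204), np.int64(205), np.int64(207), np.int64(208)] [ 0.5763 -0.0696  0.1603] 0.16279373444274692
350 [np.int64(200), np.int64(201), np.int64(202), np.int64(203), np.int64(204)] [ 0.5825 -0.1564  0.1628] 0.16367982419844573
ply1 [ 0.4622  0.2057 -0.0012]
ply2 [ 0.4658 -0.0221 -0.0017]
table [ 0.5891  0.3159 -0.0021]
table2 [ 0.386   0.1208 -0.0006]
plate [0.6906 0.0217 0.0464]
plate2 [0.5708 0.0197 0.0467]
pad [0.6373 0.1795 0.053 ]
wr [0.4932 0.1014 0.0051]
wrL [ 0.4895  0.1751 -0.0013]
wrR [ 0.4961  0.0299 -0.0006]
cart [ 0.5038 -0.1131  0.0482]
thr [0.6968 0.1321 0.1138]
hinge [0.7849 0.2002 0.1966]
rest [0.5603 0.1993 0.1517]
[ 0.5349 -0.0021  0.9662] [1. 0. 0.] [ 0.5349 -0.0021  0.9662] [ 0.5349 -0.0021  0.9662]
37 [0.5635 0.0679 0.1307] [ 0.5617 -0.0506  0.102 ] [0.5648 0.1168 0.1613]
```

```bash
cat > t.py <<'E'
import sys,numpy as np
from plant import get_obs
from scipy.spatial.transform import Rotation as Ro
np.set_printoptions(precision=3,suppress=True)
def R(o): 
    return Ro.from_euler('xyz',o['orientation'],degrees=True).as_matrix()
if __name__=='__main__':
    o=get_obs();M=R(o);t=np.array(eval(sys.argv[1])) if len(sys.argv)>1 else o['tool_pos']
    print(o['clock'],o['tool_pos'],o['force'],o['joint_pos']);print(M)
    ang=[(a-np.degrees(np.arctan2(M[1,2],M[0,2])))%360 for a in (92.6,272.6)]
    print('jaw->stand y yaw turn (world z, deg)',ang)
    print('shift cm in tool axes',100*M.T@(t-o['tool_pos']))
E
python3 t.py "[.50,.12,.26]"
```

```text
0.1 [ 0.263 -0.621  0.226] [ 0.255  0.097 -0.41 ] [-50.586  20.587   0.64   -0.016 -70.136 -16.505]
[[-0.001 -0.921 -0.389]
 [ 0.001 -0.389  0.921]
 [-1.     0.     0.001]]
jaw->stand y yaw turn (world z, deg) [np.float64(339.69600300895434), np.float64(159.69600300895434)]
shift cm in tool axes [ -3.348 -50.727  59.056]
```

>>> move_arm(commands=[[[-1,0,0,0.118],[-1,0,0,0.118],[-1,0,0,0.118],[0,-1.7,3,0],[0,-1.7,4,0],[0,-1.7,4.5,0],[0,-1.7,4.5,0],[0,-1.7,4.5,0]]], jaw=0)

```text
clock: 0.9
tool_pos: [0.3382, -0.4113, 0.2561]
orientation: [41.6, 90.0, 134.2]
force: [1.8, -0.0, -0.2]
opening: 0.029
```

>>> move_arm(commands=[[[0,-1.7,4.5,0],[0,-1.7,4.5,0],[0,-1.7,4.5,0],[0,-1.7,4.5,0],[0,-1.7,4.5,0],[0,-1.7,4.5,0],[0,-1.7,4.5,0],[0,-1.7,4.5,0]]])

```text
clock: 1.7
tool_pos: [0.4575, -0.0452, 0.2567]
orientation: [-59.2, 90.0, 33.5]
force: [1.4, -0.2, 0.4]
opening: 0.0002
```

```bash
python3 t.py "[.525,.123,.25]"
```

```text
1.7 [ 0.458 -0.045  0.257] [ 1.426 -0.245  0.43 ] [  19.009   -1.465  -22.371   -0.008  -69.066 -106.365]
[[ 0.    -0.999 -0.046]
 [ 0.    -0.046  0.999]
 [-1.    -0.     0.   ]]
jaw->stand y yaw turn (world z, deg) [np.float64(359.95874226555003), np.float64(179.95874226555003)]
shift cm in tool axes [ 0.678 -7.513 16.49 ]
```

>>> move_arm(commands=[[[0,-1.5,4,0],[0,-1.5,4,0],[0,-1.5,3.5,0],[0,-1,2,0],[0,-0.7,1,0],[0,0,0,0],[0,0,0,0]]])

```text
clock: 2.4
tool_pos: [0.5126, 0.0997, 0.2562]
orientation: [111.6, 89.9, -155.8]
force: [-0.2, 0.3, 0.1]
opening: 0.0003
```

```bash
python3 t.py "[.53,.123,.125]"; python3 - <<'E'
from plant import *
import cv2
p,d=snapshot('scene');cv2.imwrite("pics/s1.png",p[:,:,::-1])
E
```

```text
2.4 [0.513 0.1   0.256] [-0.218  0.27   0.051] [  32.551    4.996  -15.695   -0.009  -69.363 -119.951]
[[-0.001 -0.999 -0.045]
 [-0.    -0.045  0.999]
 [-1.     0.001 -0.   ]]
jaw->stand y yaw turn (world z, deg) [np.float64(0.003077343944369204), np.float64(180.0030773439444)]
shift cm in tool axes [13.122 -1.856  2.252]
```

View pics/s1.png

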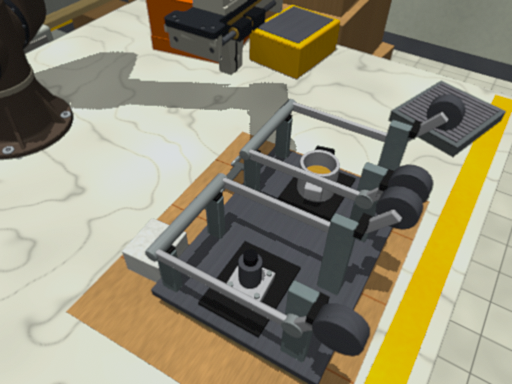

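The closed fingers (about (235,55)) hang clear in front of the left bar. I'll lower them until the bar sits about 30 mm above the tip, then press forward gently.

>>> move_arm(commands=[[[3,0,0.5,0],[4,-0.4,0.5,0],[4,-0.4,0.6,0],[2.2,-0.4,0.5,0],[0.4,-0.6,0,0],[0,0,0,0],[0,0,0,0]]])

```text
clock: 3.15
tool_pos: [0.5308, 0.122, 0.1221]
orientation: [-69.1, 89.9, 23.5]
force: [0.7, 0.5, -0.3]
opening: 0.0003
```

>>> move_arm(commands=[[[0,-0.5,0,0],[0,-0.5,0,0],[0,-0.5,0,0],[0,-0.3,0,0],[0,-0.3,0,0],[0,0,0,0]]])

```text
clock: 3.75
tool_pos: [0.5492, 0.1229, 0.1203]
orientation: [100.0, 89.8, -167.4]
force: [-8.4, 2.1, 6.1]
opening: 0.0004
```

>>> move_arm(commands=[[[0,-0.2,0,0],[-0.2,-0.1,0,0],[-0.4,0,0,0],[-0.5,0,0,0],[-0.5,0,0,0],[0,0,0,0]]])

```text
clock: 4.35
tool_pos: [0.5497, 0.1228, 0.135]
orientation: [95.8, 89.5, -171.6]
force: [-12.8, 3.8, -0.4]
opening: 0.0002
```

```bash
cat > ang.py <<'E'
from plant import *
from h import *
import sys
o=get_obs();p,d=snapshot('scene');c=dict(calibration('scene'),d=d)
cv2.imwrite(f"pics/{sys.argv[1]}.png",p[:,:,::-1])
X=cloud(c).reshape(-1,3)[d.ravel()>0]
# stand frame: bar mid (.5705,.123,.151)
a=np.radians(2.6);bx=np.array([np.cos(a),np.sin(a),0]);by=np.array([-np.sin(a),np.cos(a),0])
q=X-np.array([.5705,.123,.151])
s=np.c_[q@bx,q@by,q[:,2]]
for nm,y in (('L-inner',-.077),('R-outer',-.307),('R-inner',-.153)):
    m=(abs(s[:,1]-y)<.014)&(s[:,0]>.0)&(s[:,0]<.16)&(s[:,2]>-.025)&(s[:,2]<.3)
    th=np.degrees(np.arctan2(s[m,2]-.006,.2-s[m,0])); print(nm,m.sum(),'deg',np.percentile(th,[10,50,90]).round(1))
print(o['clock'],o['tool_pos'],o['force'])
E
python3 ang.py a1
```

```text
L-inner 1399 deg [ 0.3  5.5 23.9]
R-outer 1378 deg [-3.4  1.3  3.6]
R-inner 1204 deg [-4.6  0.7  3.3]
4.35 [0.54967903 0.12282974 0.13499752] [-12.75395348   3.77189354  -0.42670129]
```

>>> move_arm(commands=[[[-0.6,0,0,0],[-0.6,-0.1,0,0],[-0.6,-0.1,0,0],[-0.6,-0.1,0,0],[-0.6,-0.2,0,0],[-0.6,-0.2,0,0]]])

```text
clock: 5.0
tool_pos: [0.5549, 0.123, 0.1702]
orientation: [95.6, 89.3, -171.9]
force: [-21.4, 4.7, 2.4]
opening: 0.0004
```

```bash
python3 ang.py a2
```

```text
L-inner 1643 deg [10.2 15.3 32.6]
R-outer 1370 deg [-3.3  1.4  3.7]
R-inner 1205 deg [-4.7  0.8  3.3]
5.0 [0.5549051  0.12301561 0.17022422] [-21.36422512   4.74491616   2.36671271]
```

View pics/a2.png

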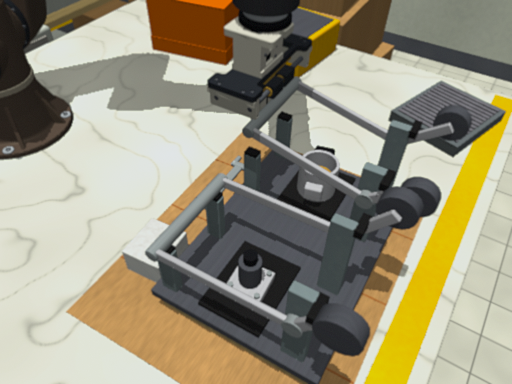

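The bar is raised about 14.5° with no slip, and the right bar is unmoved. I'll continue along the arc.

>>> move_arm(commands=[[[-0.8,-0.2,0,0],[-0.8,-0.2,0,0],[-0.8,-0.3,0,0],[-0.8,-0.3,0,0],[-0.75,-0.4,0,0],[-0.7,-0.4,0,0],[-0.7,-0.4,0,0]]])

```text
clock: 5.75
tool_pos: [0.5758, 0.1237, 0.2249]
orientation: [96.8, 89.2, -170.6]
force: [-29.8, 3.0, 15.9]
opening: 0.0003
```

```bash
python3 ang.py a3
```

```text
L-inner 2181 deg [26.8 31.9 45.7]
R-outer 1376 deg [-3.4  1.4  3.7]
R-inner 1204 deg [-4.5  0.7  3.2]
5.75 [0.57576204 0.12368895 0.22493909] [-29.76288753   2.99995416  15.87907009]
```

>>> move_arm(commands=[[[-0.8,-0.2,0,0],[-0.8,-0.4,0,0],[-0.8,-0.5,0,0],[-0.75,-0.6,0,0],[-0.7,-0.6,0,0]]])

```text
clock: 6.3
tool_pos: [0.6042, 0.1249, 0.2653]
orientation: [111.6, 89.8, -155.8]
force: [-9.1, -1.3, 6.3]
opening: 0.0005
```

```bash
python3 ang.py a4
```

```text
L-inner 2882 deg [41.2 46.  56. ]
R-outer 1380 deg [-3.5  1.3  3.7]
R-inner 1205 deg [-4.6  0.7  3.2]
6.3 [0.60420644 0.1248816  0.26534404] [-9.07653113 -1.30414884  6.32876143]
```

>>> move_arm(commands=[[[-0.5,-0.5,0,0],[-0.5,-0.6,0,0],[-0.5,-0.7,0,0],[-0.4,-0.7,0,0],[-0.3,-0.6,0,0],[0,0,0,0]]])

```text
clock: 6.95
tool_pos: [0.6378, 0.1272, 0.2865]
orientation: [-102.4, 90.0, -9.8]
force: [0.0, 0.4, -0.1]
opening: 0.0007
```

```bash
python3 ang.py a5
```

```text
L-inner 3097 deg [54.6 60.2 65.1]
R-outer 1370 deg [-3.4  1.3  3.7]
R-inner 1207 deg [-4.7  0.7  3.3]
6.95 [0.6378344  0.12723628 0.28648165] [ 0.04146845  0.40103293 -0.12888973]
```

View pics/a5.png

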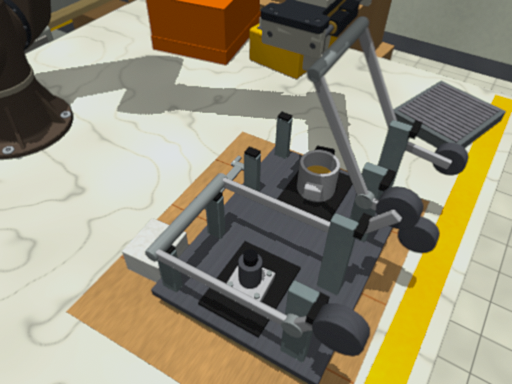

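The bar is at about 60°, past balance, and the contact force is zero. I'll back off and let it swing to the stop.

>>> move_arm(commands=[[[0,1,0,0],[0,2.5,0,0],[0,4,0,0],[0,4,0,0],[0,4,0,0],[0,2,0,0],[0,0,0,0],[0,0,0,0]]])

```text
clock: 7.8
tool_pos: [0.4614, 0.1191, 0.2872]
orientation: [-56.3, 89.9, 36.4]
force: [0.3, -0.2, -0.8]
opening: 0.0004
```

>>> move_arm(commands=[[[0,0,0,0],[0,0,0,0],[0,0,0,0],[0,0,0,0],[0,0,0,0],[0,0,0,0],[0,0,0,0],[0,0,0,0]]])

```text
clock: 8.6
tool_pos: [0.462, 0.1191, 0.2866]
orientation: [144.6, 90.0, -122.8]
force: [-0.7, 0.4, -0.8]
opening: 0.0004
```

>>> move_arm(commands=[[[0,0,0,0],[0,0,0,0],[0,0,0,0],[0,0,0,0],[0,0,0,0],[0,0,0,0],[0,0,0,0],[0,0,0,0]]])

```text
clock: 9.4
tool_pos: [0.462, 0.1191, 0.2866]
orientation: [-95.5, 90.0, -2.8]
force: [-0.1, -0.8, -0.0]
opening: 0.0007
```

```bash
python3 ang.py a6; python3 ang.py a7; python3 - <<'E'
from plant import *
from h import *
p,d=snapshot('top');cv2.imwrite("pics/top1.png",p[:,:,::-1])
E
```

```text
Traceback (most recent call last):
  File "ang.py", line 13, in <module>
    th=np.degrees(np.arctan2(s[m,2]-.006,.2-s[m,0])); print(nm,m.sum(),'deg',np.percentile(th,[10,50,90]).round(1))
                                                                             ~~~~~~~~~~~~~^^^^^^^^^^^^^^^
IndexError: index -1 is out of bounds for axis 0 with size 0
Traceback (most recent call last):
  File "ang.py", line 13, in <module>
    th=np.degrees(np.arctan2(s[m,2]-.006,.2-s[m,0])); print(nm,m.sum(),'deg',np.percentile(th,[10,50,90]).round(1))
                                                                             ~~~~~~~~~~~~~^^^^^^^^^^^^^^^
IndexError: index -1 is out of bounds for axis 0 with size 0
```

View pics/a7.png

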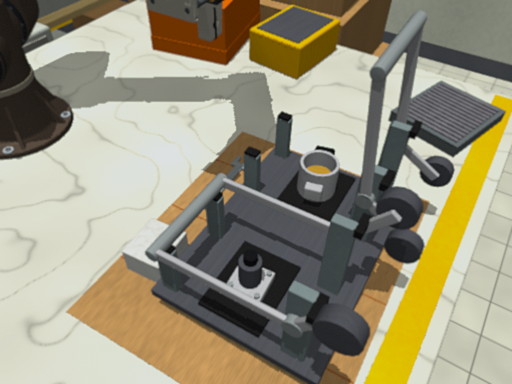

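View pics/top1.png

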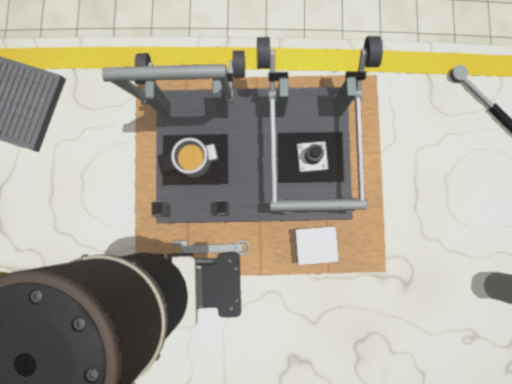

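The left bar is almost upright and the other objects look unmoved. My angle script only failed because the arm left its search window. I'll check the angle and stillness before handing in.

```bash
python3 - <<'E'
from plant import *
from h import *
a,b=[cv2.imread(f"pics/{n}.png").astype(int) for n in("a6","a7")];print('still: px changed',(abs(a-b).max(2)>25).sum())
p,d=snapshot('top');X=cloud(dict(calibration('top'),d=d))[60:85,110:220].reshape(-1,3)
X=X[X[:,2]>.32];m=np.median(X,0);print('bar top surface',m,'theta ~',np.arctan2(m[2]-.007-.151,.5705+.2-m[0]))
c=np.load('top0.npz')
for n,(u0,u1,v0,v1) in dict(thr=(168,220,136,178),valve=(292,332,138,175),carton=(292,342,224,268),wrench=(195,250,238,258)).items():
    print(n,(abs(p[v0:v1,u0:u1].astype(int)-c['p'][v0:v1,u0:u1]).max(2)>40).sum())
E
```

```text
still: px changed 0
bar top surface [0.74293447 0.13077906 0.35769788] theta ~ 1.4336269712214769
thr 0
valve 0
carton 0
wrench 218
```

```bash
python3 -c "
from plant import *
print(close_job())"
```

```text
the job is handed in; nothing more can be done
None
```

The left bay holds the throttle body, and its bar is now fully raised and resting at its stop. I pushed it up with the closed fingers against its front, up along its arc, without gripping it. Past the balance point it finished on its own, and I backed the arm about 18 cm clear. The job was handed in at about 10 s.

**Last checks:**
- **Raised bar:** it measured about 1.43 rad, and two successive pictures showed no movement.
- **Other bar:** the right bar stayed down.
- **Throttle body, valve and carton:** no pixels changed from the start.
- **Wrench:** the pixel check disagreed, with 218 changed pixels. The gripper covers that patch of the picture; the visible part of the wrench is where it was.
- **Contact:** the force on the arm was near zero after backing off. The highest reading during the push was about 34 N.
- **Failed check:** my angle script stopped with an error on the fully raised bar because the bar's arm had left its search window. I measured the angle from the top camera's depth picture instead.

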